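# Weed out the wobbly antennas

### The arm

A 6-joint arm with a two-finger parallel gripper is mounted at the origin on the work surface. World frame = base frame: x ahead of the robot, y to its left, z up, the work surface at z = 0. Lengths are in m, angles in rad, forces in N, time in s.
With the tool pointing down it reaches from about 0.15 to 0.775 m from the base axis. Payload 6.1 kg.
Tool frame: the origin (TCP) lies midway between the tips of the shut fingers; the grasp point (between the pads) lies 19 mm behind it (robot.hold_point_z is the distance from the TCP to the grasp point, in m); x points along the fingers, y is the direction in which the jaws open and shut, and the axes are right-handed (so a half turn about x gives the same grasp; the last joint's range is limited). The gripper opens to 85 mm and grips with 20 to 120 N. Pads are 22 mm wide; open, the fingers measure 114 mm over their backs; the gripper's body (76 mm by 85 mm) begins 54 mm behind the grasp point. The pads swing forward as they close: fully open they stand 13 mm farther back than shut.
Start: joints at [-1.184, 0.126, -0.04, 1.405, 0, 1.571], TCP at [0.198, -0.486, 0.231] pointing down, gripper open.
Joint ranges: [-2.72, 2.72], [-0.95, 1.95], [-1.27, 1.35], [-1.78, 2.02], [-1.46, 1.47], [-3.14, 3.14]. Speed limits (rad/s): [2.39, 2.39, 3.01, 3.14, 3.14, 3.14].

### API

Orientations are given as a rotation vector (axis times angle).
In Python, from station import robot gives the robot as it stands. The module is installed in compiled form; this text tells all that it offers.
- The arm moves only by the tool drive_tool, never from a script. Its argument "motion" is a list of rows, each an object with "hand": the opening, from 0 (shut) to 1 (fully open); "dp": the shift along the tool's x, y, z as a fraction of full scale, a list of three; "twist": the turn about the tool's x as a fraction of full scale. In form: [{"hand": hand, "dp": [x, y, z], "twist": twist}, ...]. A call has 1 to 20 rows; each row shifts and turns the commanded pose from where the row before left it, along the tool's axes as they then stand; what a row does not reach is not made up. Full scale, the value 1, is 0.3 m for a shift and 180 degrees for a turn. A row lasts 1/12 s, in which the tool goes at most 41.7 mm and 7.16 degrees, less where a joint would pass 70% of its speed; a pose out of reach is approached as far as the arm can. A call with a number of a shift or a turn outside -1 to 1 is refused whole. A call with a gripper value outside its range is refused whole. The fingers move at their own pace and stop on an object; "force" is the grip in N (left out, the last holds). Time passes only in rows, so rows that do not move let the fingers close. It gives the time, the measured TCP pose, the force and the opening at its end, in the units of the state.
- robot.observe(): the state, without advancing time (a new reading comes with each control period).
- robot.grab_frame(name): name is "side" or "top"; returns a dict with "color" (384x512x3 uint8, red, green, blue), "range_z" (384x512 float32, m along the optical axis (not along the pixel's ray), 0 where there is no reading), "vertical_fov" (degrees; the focal length in pixels is half the picture's height over the tangent of half this angle, whatever the lens; pixels are square), "cx", "cy" (the principal point, pixels), "extrinsics" (4x4, takes a point from world to camera coordinates). Camera axes: x right, y up, looking along -z (the intrinsics and any distortion apply to the point x, -y, -z); pixel columns grow to the right and rows downward; lengths in m; the calibration is good to about 2 mm. A picture is of the moment at which its call begins.
- robot.job_done(): hands the job in, once; it reports no verdict.
The state is a dict: "clock": time; "joint_positions": joint angles; "joint_velocities": joint speeds; "joint_torque": joint torques, N m; "eef_pos": TCP position; "tool_rot": TCP orientation; "wrist_force": force on the tool from outside, world axes, zero at the start; "torque": the same for the moment, N m; "opening": opening from 0.0 (shut) to 1.0 (fully open).
Only numpy, scipy, OpenCV 4.12 (cv2) and the standard library are available. Lean on these libraries where they do the work, as an engineer would, in place of code of your own. Each camera call takes 0.05 s, during which the arm holds its last target.

### The job

Some of the four stubby antennas plugged into the mount in the bench clamp wobble where the rod joins its metal foot; you cannot see it, so feel each one for play by rocking it side to side where it stands. Unplug the loose ones and put them in the round bin that stands by itself, leave the firm ones plugged in and fully home, and leave everything else on the desk where it is.

Things in the scene. Friction and masses are not known exactly. Their poses are not given: they have to be found in the camera images.
- mount: Brushed aluminium bar 262 mm long, 42 mm wide, 32 mm thick, gripped by a small chrome bench clamp fixed to the desk. Origin on the desk under the middle of the bar, z up; the bar runs along its y axis, its top face 110 mm above the desk. The clamp's screw and cross bar stick out 105 mm towards -x, not above 75 mm.
- mount_top (a point): Middle of the bar's top face, axes as the mount's. Four sockets in a row in this face at y = -97.5, -32.5, +32.5 and +97.5 mm (65 mm apart), 30 mm deep, with one upright antenna plugged into each.
- ant_1_mid (a point): One of four antennas alike in size and looks; numbers tell neither socket nor condition. Point on its axis, on the rod, half-way up its 160 mm, z to the tip. From below: plug 16 mm diameter, 29.5 mm long, all in the socket; metal ferrule (foot) 24 mm diameter, 14 mm long, resting on the bar; black rubber rod 16 mm diameter, 116 mm long. Plugged in, the tip is 130 mm and this point 50.5 mm above the bar.
- ant_1_foot (a point): Same antenna as ant_1_mid: the point on the axis at the top of its metal ferrule, where the rod joins, 36.5 mm below the mid point; it moves with the ferrule.
- ant_2_mid (a point): Another antenna, same size and looks, point half-way up. About any of the four: mass about 90 g; the plug is push-on with no catch and pulls straight up with hardly more force than its weight.
- ant_2_foot (a point): Same antenna as ant_2_mid: the point on the axis at the top of its metal ferrule, where the rod joins, 36.5 mm below the mid point; it moves with the ferrule.
- ant_3_mid (a point): Another antenna, same size and looks, point half-way up. About any of the four: a firm one gives only about 2 to 4 mm each way at 80 mm above the bar (slack of plug in socket), then resists hard.
- ant_3_foot (a point): Same antenna as ant_3_mid: the point on the axis at the top of its metal ferrule, where the rod joins, 36.5 mm below the mid point; it moves with the ferrule.
- ant_4_mid (a point): Another antenna, same size and looks, point half-way up. About any of the four: a loose rod rocks on its ferrule 9.7 to 11.5 degrees every way (11 mm or more at 80 mm above the bar) under less than 1 N, then meets a stop; its rubber boot brings it upright when let go, so at rest it looks firm. Squeezed hard between flat fingers it cannot tilt freely and the play is harder to feel.
- ant_4_foot (a point): Same antenna as ant_4_mid: the point on the axis at the top of its metal ferrule, where the rod joins, 36.5 mm below the mid point; it moves with the ferrule.
- bin_in (a point): Centre of the inner floor (4 mm above the desk) of the single round grey plastic bin, the one for the loose antennas: 108 mm high, mouth 142 mm wide inside, floor 122 mm wide, wall 3 mm, not fixed, 0.3 kg. An antenna put in it leans inside.
- bin_stack: The other two round bins of the set, nested one in the other: 154 mm in diameter, 148 mm high, loose. Not to be used. Origin at the centre of the underside.
- pen_cup: Blue ceramic pen cup with pens, 82 mm in diameter, about 145 mm high with the pens, loose. Leave alone. Origin at the centre of the underside.
- scanner: Black handheld scanner lying on its back, 130 x 60 x 30 mm with a short aerial of its own, loose. Leave alone. Origin at the centre of the underside.
- mug: White mug, 80 mm in diameter, 90 mm high, loose. Leave alone. Origin at the centre of the underside.
- wrench: Wrench 160 mm long lying flat, loose. Leave alone.
- adapter_tray: White tray of coax adapters, 105 x 150 x 34 mm, loose. Leave alone. Origin at the centre of the underside.
Things that resemble listed ones, but are neither listed nor needed, are in the scene too. Leave any white look-alike of the part that bears ant_3_mid alone.

How it is judged:
At the end, for the whole second after the job is handed in: Each antenna with play (its joint stands open 0.01 mm: too little to read from poses) lies in the single bin, its middle within 70 mm of the axis and under 115 mm high; the bin is upright, within 50 mm of its place; each firm antenna is upright, fully home, within 6 mm of its start (((distance between ant_1_mid and ant_1_foot above 0.036505 m and horizontal distance between ant_1_mid and bin_in below 0.07 m and height (world z) of ant_1_mid below 0.115 m) or (distance between ant_1_mid and ant_1_foot below 0.036505 m and distance of ant_1_mid from where it was at the start of the episode below 0.006 m and angle between ant_1_mid's own z axis and vertical below 0.08 rad)) and ((distance between ant_2_mid and ant_2_foot above 0.036505 m and horizontal distance between ant_2_mid and bin_in below 0.07 m and height (world z) of ant_2_mid below 0.115 m) or (distance between ant_2_mid and ant_2_foot below 0.036505 m and distance of ant_2_mid from where it was at the start of the episode below 0.006 m and angle between ant_2_mid's own z axis and vertical below 0.08 rad)) and ((distance between ant_3_mid and ant_3_foot above 0.036505 m and horizontal distance between ant_3_mid and bin_in below 0.07 m and height (world z) of ant_3_mid below 0.115 m) or (distance between ant_3_mid and ant_3_foot below 0.036505 m and distance of ant_3_mid from where it was at the start of the episode below 0.006 m and angle between ant_3_mid's own z axis and vertical below 0.08 rad)) and ((distance between ant_4_mid and ant_4_foot above 0.036505 m and horizontal distance between ant_4_mid and bin_in below 0.07 m and height (world z) of ant_4_mid below 0.115 m) or (distance between ant_4_mid and ant_4_foot below 0.036505 m and distance of ant_4_mid from where it was at the start of the episode below 0.006 m and angle between ant_4_mid's own z axis and vertical below 0.08 rad)) and angle between bin_in's own z axis and vertical below 0.1 rad and distance of bin_in from where it was at the start of the episode below 0.05 m); the robot touches nothing.
It fails at once if a firm antenna is drawn 15 mm or more up out of its socket ((distance between ant_1_mid and ant_1_foot below 0.036505 m and height (world z) of ant_1_mid above 0.1755 m) or (distance between ant_2_mid and ant_2_foot below 0.036505 m and height (world z) of ant_2_mid above 0.1755 m) or (distance between ant_3_mid and ant_3_foot below 0.036505 m and height (world z) of ant_3_mid above 0.1755 m) or (distance between ant_4_mid and ant_4_foot below 0.036505 m and height (world z) of ant_4_mid above 0.1755 m)).
It fails at once if the bin stack, pen cup, scanner, mug, wrench or adapter tray is shifted by more than 30 mm (distance of any of bin_stack, pen_cup, scanner, mug, wrench, adapter_tray from where it was at the start of the episode above 0.03 m).
It also fails if it takes over 72 s, if anything falls off the work surface, if the arm or the gripper's body presses on something with over 40 N, if the wrist force passes 120 N, or if a joint passes its speed limit or range.

## Working session

There is one attempt and no reset: what is moved stays moved. The work goes in short steps, Python scripts to look and compute and a tool call to move; the robot and the scene stay as the last step left them, time stands still between calls to the robot, and variables do not carry over. Pictures are saved under pics/ and viewed, and the job is handed in when it is done.

Besides the shell and the picture viewer there is one more tool, called after ">>>" as a command line: name --argument value ..., lists and objects as JSON in quotes. drive_tool: Moves the arm, as the interface text tells. Shift numbers are shares of 0.3 m and turn numbers shares of 180 degrees, none past 1 either way. Its arguments: {"type":"object","properties":{"motion":{"type":"array"},"force":{"type":"number"}},"required":["motion"]}

```bash
mkdir -p pics
cat > h.py <<'E'
import numpy as np,cv2
from station import robot
def grab(name,fn=None):
    f=robot.grab_frame(name)
    if fn: cv2.imwrite('pics/'+fn,cv2.cvtColor(f['color'],cv2.COLOR_RGB2BGR))
    return f
def cloud(f):
    h,w=f['range_z'].shape
    fl=h/2/np.tan(np.radians(f['vertical_fov'])/2)
    v,u=np.mgrid[0:h,0:w]
    z=f['range_z']
    P=np.stack([(u-f['cx'])/fl*z,-(v-f['cy'])/fl*z,-z],-1)
    T=np.linalg.inv(f['extrinsics'])
    W=P@T[:3,:3].T+T[:3,3]
    W[z==0]=np.nan
    return W
E
python3 - <<'E'
from h import *
for n in('side','top'):
    f=grab(n,n+'0.png'); print({k:v for k,v in f.items() if k not in('color','range_z')})
    np.save(n+'0.npy',cloud(f))
print(robot.observe())
E
```

```text
{'vertical_fov': 45.8309590254285, 'cx': 255.21796417363444, 'cy': 192.13919653638325, 'extrinsics': array([[-7.25361858e-01,  6.88366154e-01,  1.48775749e-03,
         3.62004748e-01],
       [-4.30920073e-01, -4.55762829e-01,  7.78837682e-01,
         1.50599332e-01],
       [ 5.36803564e-01,  5.64298043e-01,  6.27223766e-01,
        -1.49850794e+00],
       [ 0.00000000e+00,  0.00000000e+00,  0.00000000e+00,
         1.00000000e+00]])}
{'vertical_fov': 47.62056472980516, 'cx': 256.43402260272387, 'cy': 195.9721784429548, 'extrinsics': array([[-0.0212248 , -0.99976824,  0.00360156,  0.0511697 ],
       [ 0.98184855, -0.02016499,  0.18859161, -0.56497165],
       [-0.18847527,  0.007539  ,  0.982049  , -1.35496943],
       [ 0.        ,  0.        ,  0.        ,  1.        ]])}
{'clock': 0.1, 'joint_positions': array([-1.18396928e+00,  1.26350471e-01, -4.05066768e-02,  1.40537456e+00,
        3.19431434e-05,  1.57078745e+00]), 'joint_velocities': array([-1.67140707e-03, -6.47159367e-04,  2.56858291e-03, -2.55317090e-03,
        1.16510362e-03,  7.35118265e-05]), 'joint_torque': array([ 8.23039386e-05, -4.36904311e+01,  3.53606164e+01,  1.37439393e-02,
        4.27497218e-05, -4.94230875e-06]), 'eef_pos': array([ 0.19793205, -0.48587589,  0.23059032]), 'tool_rot': array([ 2.00976689,  0.39514402, -2.01026776]), 'wrist_force': array([-0.22032725,  0.07987766,  0.30399891]), 'torque': array([-0.02205652, -0.00509597, -0.02076271]), 'opening': 0.9997637629469808}
```

View pics/side0.png

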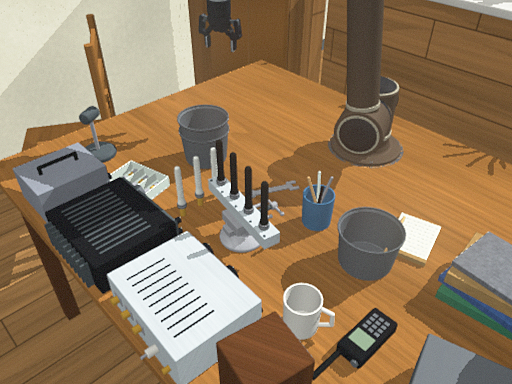

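View pics/top0.png

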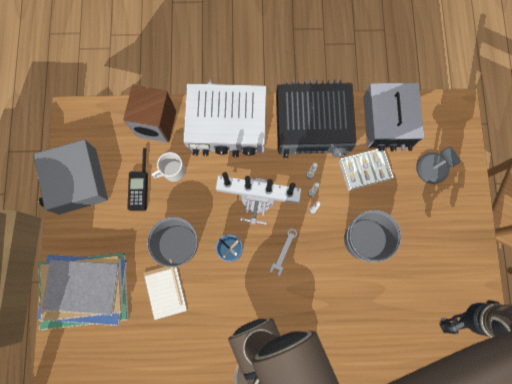

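Side view: mount with four black antennas (tips about 220,145 to 264,185), single bin at (371,242), stack at (203,130). In the top view the bin is at (173,242), the antennas at (226..292,180..189), and three white look-alikes at (313,170–207). Now to measure.

Run:
```python
from h import *
T=np.load('top0.npy');S=np.load('side0.npy')
it=cv2.imread('pics/top0.png');is_=cv2.imread('pics/side0.png')
# bar top face
for n,W,im in(('top',T,it),('side',S,is_)):
    z=W[...,2]; x=W[...,0]; y=W[...,1]
    box=(x>0.3)&(x<0.75)&(y>-0.3)&(y<0.25)
    m=(abs(z-0.110)<0.006)&box&(im.max(2)>110)
    n_,lab,st,c=cv2.connectedComponentsWithStats(m.astype(np.uint8))
    i=1+np.argmax(st[1:,4]); p=W[lab==i]
    r=cv2.minAreaRect((p[:,:2]*1000).astype(np.float32)); print(n,'bar',r,np.median(p[:,2]),len(p))
    dark=(im.max(2)<75)&(z>0.13)&(z<0.26)&box
    n_,lab,st,c=cv2.connectedComponentsWithStats(dark.astype(np.uint8))
    for i in range(1,n_):
        if st[i,4]>15:
            p=W[lab==i]; print(' dark',c[i].round(),st[i,4],np.nanmedian(p,0).round(4),np.nanmax(p[:,2]).round(3), 'top pts',np.nanmedian(p[p[:,2]>np.nanmax(p[:,2])-0.004],0).round(4))
# bins: rim
for n,W in(('top',T),('side',S)):
    x,y,z=W[...,0],W[...,1],W[...,2]
    for nm,bx,h in(('bin',(0.2,0.6,0.1,0.4),0.108),('stack',(0.2,0.6,-0.5,-0.2),0.148)):
        m=(x>bx[0])&(x<bx[1])&(y>bx[2])&(y<bx[3])&(abs(z-h)<0.005)
        p=W[m][:,:2]; 
        A=np.c_[2*p,np.ones(len(p))]; s=np.linalg.lstsq(A,(p**2).sum(1),rcond=None)[0]
        print(n,nm,s[:2],np.sqrt(s[2]+s[0]**2+s[1]**2),len(p))
    for nm,b in(('white',(0.42,.72,-0.25,-0.08)),('all near',(0.4,.75,-.08,.25))):
        m=(x>b[0])&(x<b[1])&(y>b[2])&(y<b[3])&(z>0.02)
        print(n,nm,np.nanpercentile(W[m],[0,50,100],axis=0).round(3).tolist())
```

```text
top bar ((580.2070922851562, 33.83929443359375), (261.7720031738281, 43.234161376953125), 79.85526275634766) 0.11049693685477457 843
 dark [226. 179.] 53 [0.5912 0.1285 0.1989] 0.244 top pts [0.5948 0.1296 0.2425]
 dark [247. 182.] 47 [0.5795 0.0662 0.2046] 0.247 top pts [0.5827 0.0648 0.2447]
 dark [269. 185.] 49 [0.5679 0.0043 0.1992] 0.242 top pts [0.5723 0.0017 0.2404]
 dark [291. 189.] 55 [ 0.5573 -0.0593  0.2049] 0.243 top pts [ 0.562  -0.0601  0.241 ]
side bar ((578.732177734375, 34.282691955566406), (266.45416259765625, 44.78192901611328), 79.4404525756836) 0.10995524428259601 934
 dark [220. 159.] 241 [ 0.5657 -0.0565  0.1918] 0.241 top pts [ 0.5617 -0.0602  0.2388]
 dark [233. 173.] 240 [0.5781 0.0072 0.187 ] 0.241 top pts [0.5755 0.0056 0.2388]
 dark [248. 188.] 260 [0.59   0.0712 0.1835] 0.241 top pts [0.587  0.0685 0.2387]
 dark [264. 203.] 284 [0.6015 0.1347 0.1881] 0.241 top pts [0.5995 0.1321 0.2395]
top bin [0.48416628 0.23175053] 0.1297894279739841 329
top stack [ 0.42321231 -0.30859977] 0.074294684987234 245
top white [[0.421, -0.25, 0.02], [0.64, -0.143, 0.078], [0.72, -0.08, 0.165]]
top all near [[0.4, -0.08, 0.02], [0.592, 0.067, 0.1], [0.75, 0.25, 0.247]]
side bin [0.47372491 0.23020212] 0.1254302862421964 541
side stack [ 0.42229375 -0.30775774] 0.07466575852425557 232
side white [[0.42, -0.25, 0.02], [0.578, -0.137, 0.103], [0.72, -0.081, 0.161]]
side all near [[0.4, -0.08, 0.02], [0.592, 0.075, 0.102], [0.75, 0.25, 0.241]]
```

Run:
```python
from h import *
from scipy.spatial.transform import Rotation as R
T=np.load('top0.npy');S=np.load('side0.npy')
o=robot.observe();print(R.from_rotvec(o['tool_rot']).as_matrix().round(3))
print('px bin',T[242,173],T[242,150],T[242,198],'cup',T[248,230],'stk',T[236,373])
for n,W in(('top',T),('side',S)):
    x,y,z=W[...,0],W[...,1],W[...,2]
    for nm,bx,zr in(('bin',(0.3,0.53,0.13,0.33),(.104,.113)),('cup',(0.3,.52,.0,.125),(.02,.09)),('cupall',(0.3,.52,.0,.125),(.02,.3)),('bin low',(0.3,0.53,0.13,0.33),(.02,.09))):
        m=(x>bx[0])&(x<bx[1])&(y>bx[2])&(y<bx[3])&(z>zr[0])&(z<zr[1])
        p=W[m]
        q=p[:,:2]; A=np.c_[2*q,np.ones(len(q))]; s=np.linalg.lstsq(A,(q**2).sum(1),rcond=None)[0]
        print(n,nm,s[:2],np.sqrt(s[2]+s[0]**2+s[1]**2),len(p),p.min(0).round(3),p.max(0).round(3))
    m=(x>.5)&(x<.66)&(y>-.2)&(y<-.08)&(z>.13)
    print(W[m][::6].round(3).tolist())
```

```text
[[-0.001  0.377 -0.926]
 [ 0.001 -0.926 -0.377]
 [-1.    -0.001 -0.   ]]
px bin [0.42675896 0.31538641 0.00858725] [0.42047521 0.36968264 0.09633928] [0.42560483 0.23441231 0.00219776] cup [0.39919124 0.12588365 0.06552465] stk [ 0.42956958 -0.33204721  0.04249812]
top bin [0.41960229 0.25522883] 0.0723090207049339 121 [0.346 0.133 0.104] [0.495 0.33  0.113]
top cup [0.44009788 0.06001147] 0.06215073315765222 174 [0.361 0.011 0.022] [0.519 0.125 0.089]
top cupall [0.43314739 0.0556491 ] 0.0661266159838798 265 [0.361 0.011 0.022] [0.519 0.125 0.145]
top bin low [0.40871795 0.24475713] 0.09315755941047266 234 [0.301 0.131 0.021] [0.489 0.33  0.09 ]
[[0.645, -0.134, 0.154], [0.641, -0.137, 0.158], [0.638, -0.14, 0.159], [0.635, -0.139, 0.159], [0.634, -0.14, 0.15], [0.633, -0.134, 0.13], [0.582, -0.146, 0.157], [0.581, -0.134, 0.135], [0.578, -0.134, 0.136], [0.575, -0.134, 0.133], [0.572, -0.14, 0.131], [0.528, -0.147, 0.153], [0.525, -0.134, 0.135], [0.522, -0.135, 0.131], [0.519, -0.134, 0.136], [0.515, -0.137, 0.136]]
side bin [0.42061638 0.25809972] 0.07445974184507193 226 [0.342 0
[... 435 characters left out ...]
0.133, 0.152], [0.519, -0.134, 0.148], [0.52, -0.133, 0.146], [0.517, -0.137, 0.14], [0.525, -0.132, 0.143], [0.572, -0.142, 0.156], [0.519, -0.135, 0.135], [0.573, -0.137, 0.157], [0.516, -0.134, 0.131], [0.576, -0.133, 0.157], [0.58, -0.136, 0.154], [0.583, -0.137, 0.152], [0.583, -0.142, 0.146], [0.583, -0.147, 0.14], [0.573, -0.134, 0.142], [0.575, -0.132, 0.141], [0.574, -0.134, 0.137], [0.573, -0.135, 0.132], [0.583, -0.14, 0.131], [0.64, -0.136, 0.158], [0.644, -0.133, 0.159], [0.648, -0.132, 0.158], [0.644, -0.144, 0.147], [0.633, -0.133, 0.147], [0.634, -0.133, 0.144], [0.637, -0.13, 0.145], [0.635, -0.132, 0.14], [0.637, -0.129, 0.139], [0.64, -0.13, 0.137], [0.643, -0.131, 0.135]]
```

Run:
```python
from h import *
T=np.load('top0.npy');S=np.load('side0.npy')
for n,W in(('top',T),('side',S)):
    x,y,z=W[...,0],W[...,1],W[...,2]
    for nm,bx,zr in(('bin',(0.3,0.53,0.21,0.4),(.103,.113)),('cup',(0.3,.5,.05,.2),(.03,.09))):
        m=(x>bx[0])&(x<bx[1])&(y>bx[2])&(y<bx[3])&(z>zr[0])&(z<zr[1])
        p=W[m]
        q=p[:,:2]; A=np.c_[2*q,np.ones(len(q))]; s=np.linalg.lstsq(A,(q**2).sum(1),rcond=None)[0]
        print(n,nm,s[:2],np.sqrt(s[2]+s[0]**2+s[1]**2),len(p),p.min(0).round(3),p.max(0).round(3))
```

```text
top bin [0.42096186 0.30020047] 0.07440138221674143 212 [0.346 0.224 0.103] [0.495 0.377 0.112]
top cup [0.43634293 0.10067744] 0.05641878251291632 166 [0.361 0.052 0.03 ] [0.499 0.165 0.089]
side bin [0.42015264 0.30109721] 0.074971256244111 386 [0.342 0.224 0.103] [0.498 0.378 0.112]
side cup [0.42471764 0.10459   ] 0.052606504047093126 870 [0.358 0.05  0.03 ] [0.5  0.17 0.09]
```

>>> drive_tool --motion '[{"hand": 0.45, "dp": [-0.033, 0, 0], "twist": -0.032}, {"hand": 0.45, "dp": [-0.033, 0, 0], "twist": -0.032}, {"hand": 0.45, "dp": [-0.033, 0, 0], "twist": -0.032}, {"hand": 0.45, "dp": [-0.033, 0, 0], "twist": -0.032}, {"hand": 0.45, "dp": [-0.033, 0, 0], "twist": -0.032}, {"hand": 0.45, "dp": [-0.033, 0, 0], "twist": -0.032}, {"hand": 0.45, "dp": [-0.033, 0, 0], "twist": -0.032}, {"hand": 0.45, "dp": [-0.033, 0, 0], "twist": -0.032}, {"hand": 0.45, "dp": [-0.033, 0, 0], "twist": -0.032}, {"hand": 0.45, "dp": [-0.033, 0, 0], "twist": -0.032}, {"hand": 0.45, "dp": [0, 0.067, -0.115], "twist": 0}, {"hand": 0.45, "dp": [0, 0.067, -0.115], "twist": 0}, {"hand": 0.45, "dp": [0, 0.067, -0.115], "twist": 0}, {"hand": 0.45, "dp": [0, 0.067, -0.115], "twist": 0}, {"hand": 0.45, "dp": [0, 0.067, -0.115], "twist": 0}, {"hand": 0.45, "dp": [0, 0.067, -0.115], "twist": 0}, {"hand": 0.45, "dp": [0, 0.067, -0.115], "twist": 0}, {"hand": 0.45, "dp": [0, 0.067, -0.115], "twist": 0}, {"hand": 0.45, "dp": [0, 0.067, -0.115], "twist": 0}, {"hand": 0.45, "dp": [0, 0.067, -0.115], "twist": 0}]' --force 20

```text
clock: 1.77
eef_pos: [0.4579, -0.1806, 0.3301]
tool_rot: [1.339, 1.12, -1.34]
wrist_force: [0.3, -0.2, 0.5]
opening: 0.445
```

```bash
cat >> h.py <<'E'
from scipy.spatial.transform import Rotation as R
SOCK={a:np.array([0.580,0.034])+s*np.array([0.178,0.984]) for a,s in zip('ABCD',(-.0975,-.0325,.0325,.0975))}
def to(x,y,z,show=True):
    o=robot.observe(); M=R.from_rotvec(o['tool_rot']).as_matrix()
    d=M.T@(np.array([x,y,z])-o['eef_pos'])
    print('clock',round(o['clock'],2),'pos',o['eef_pos'].round(4),'yaw y',np.degrees(np.arctan2(M[1,1],M[0,1])).round(1),'open',round(o['opening'],3),'F',o['wrist_force'].round(2))
    print('dp total (shares)',(d/0.3).round(4),'rows>=',np.linalg.norm(d)/0.0417)
E
python3 -c "
from h import *
print(SOCK); to(*SOCK['A'],0.33)"
```

```text
{'A': array([ 0.562645, -0.06194 ]), 'B': array([0.574215, 0.00202 ]), 'C': array([0.585785, 0.06598 ]), 'D': array([0.597355, 0.12994 ])}
clock 1.77 pos [ 0.4579 -0.1806  0.3301] yaw y -10.2 open 0.445 F [ 0.29 -0.17  0.51]
dp total (shares) [ 2.000e-04  2.733e-01 -4.512e-01] rows>= 3.794953113100761
```

>>> drive_tool --motion '[{"hand": 0.45, "dp": [0, 0.0547, -0.0902], "twist": 0}, {"hand": 0.45, "dp": [0, 0.0547, -0.0902], "twist": 0}, {"hand": 0.45, "dp": [0, 0.0547, -0.0902], "twist": 0}, {"hand": 0.45, "dp": [0, 0.0547, -0.0902], "twist": 0}, {"hand": 0.45, "dp": [0, 0.0547, -0.0902], "twist": 0}, {"hand": 0.45, "dp": [0.03, 0, 0], "twist": 0}, {"hand": 0.45, "dp": [0.06, 0, 0], "twist": 0}, {"hand": 0.45, "dp": [0.06, 0, 0], "twist": 0}, {"hand": 0.45, "dp": [0.06, 0, 0], "twist": 0}, {"hand": 0.45, "dp": [0, 0, 0], "twist": 0}, {"hand": 0.45, "dp": [0, 0, 0], "twist": 0}]'

```text
clock: 2.68
eef_pos: [0.5612, -0.0638, 0.2664]
tool_rot: [1.338, 1.121, -1.342]
wrist_force: [-0.4, -0.8, 1.0]
opening: 0.451
```

```bash
python3 -c "
from h import *
grab('side','s1.png'); grab('top','t1.png'); to(*SOCK['A'],0.185)"
```

```text
clock 2.78 pos [ 0.5621 -0.064   0.2683] yaw y -10.2 open 0.448 F [ 0.14 -0.22  0.33]
dp total (shares) [ 2.778e-01  2.000e-04 -7.000e-03] rows>= 1.9992664700938163
```

View pics/s1.png

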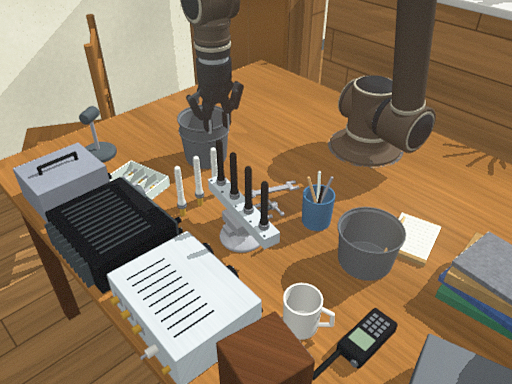

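>>> drive_tool --motion '[{"hand": 0.45, "dp": [0.0556, 0, -0.0015], "twist": 0}, {"hand": 0.45, "dp": [0.0556, 0, -0.0015], "twist": 0}, {"hand": 0.45, "dp": [0.0556, 0, -0.0015], "twist": 0}, {"hand": 0.45, "dp": [0.0556, 0, -0.0015], "twist": 0}, {"hand": 0.45, "dp": [0.0556, 0, -0.001], "twist": 0}, {"hand": 0.45, "dp": [0, 0, 0], "twist": 0}, {"hand": 0.45, "dp": [0, 0.01, 0], "twist": 0}, {"hand": 0.45, "dp": [0, 0.01, 0], "twist": 0}, {"hand": 0.45, "dp": [0, 0.01, 0], "twist": 0}, {"hand": 0.45, "dp": [0, 0.01, 0], "twist": 0}, {"hand": 0.45, "dp": [0, 0, 0], "twist": 0}, {"hand": 0.45, "dp": [0, 0, 0], "twist": 0}]'

```text
clock: 3.78
eef_pos: [0.5746, -0.064, 0.1844]
tool_rot: [1.34, 1.119, -1.339]
wrist_force: [-0.5, 0.2, 0.2]
opening: 0.453
```

>>> drive_tool --motion '[{"hand": 0.45, "dp": [0, 0.006, 0], "twist": 0}, {"hand": 0.45, "dp": [0, 0, 0], "twist": 0}, {"hand": 0.45, "dp": [0, 0, 0], "twist": 0}]'

```text
clock: 4.03
eef_pos: [0.5758, -0.0642, 0.1839]
tool_rot: [1.34, 1.12, -1.34]
wrist_force: [-0.3, -0.2, 0.7]
opening: 0.449
```

>>> drive_tool --motion '[{"hand": 0.45, "dp": [0, 0.006, 0], "twist": 0}, {"hand": 0.45, "dp": [0, 0, 0], "twist": 0}, {"hand": 0.45, "dp": [0, 0, 0], "twist": 0}]'

```text
clock: 4.28
eef_pos: [0.5772, -0.0645, 0.184]
tool_rot: [1.339, 1.12, -1.34]
wrist_force: [-4.0, 1.1, 2.9]
opening: 0.453
```

```bash
python3 -c "
from h import *
grab('side','s2.png'); to(*SOCK['A'],0.185)
i=cv2.imread('pics/s2.png')[80:260,140:320]; cv2.imwrite('pics/s2c.png',cv2.resize(i,None,fx=3,fy=3))"
```

```text
clock 4.33 pos [ 0.5773 -0.0645  0.1839] yaw y -10.2 open 0.448 F [-4.67  1.12  2.17]
dp total (shares) [-0.0035 -0.0494  0.0003] rows>= 0.3566536291388873
```

View pics/s2c.png

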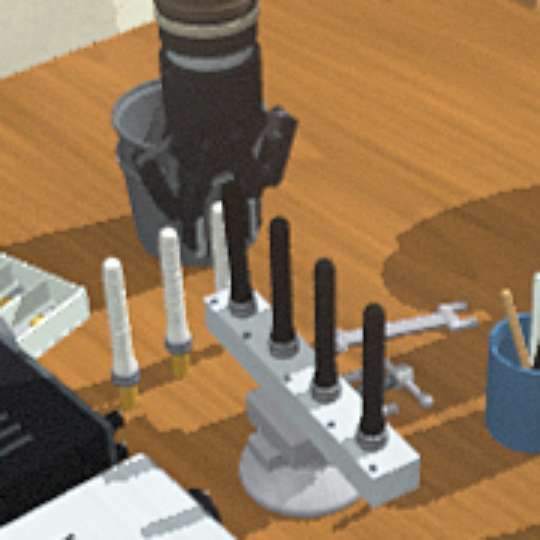

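>>> drive_tool --motion '[{"hand": 0.45, "dp": [0, -0.02, 0], "twist": 0}, {"hand": 0.45, "dp": [0, -0.02, 0], "twist": 0}, {"hand": 0.45, "dp": [0, -0.02, 0], "twist": 0}, {"hand": 0.45, "dp": [0, -0.02, 0], "twist": 0}, {"hand": 0.45, "dp": [0, 0, 0], "twist": 0}, {"hand": 0.45, "dp": [0, 0, 0], "twist": 0}]'

```text
clock: 4.83
eef_pos: [0.5538, -0.0603, 0.1842]
tool_rot: [1.34, 1.119, -1.339]
wrist_force: [0.1, -0.5, -0.2]
opening: 0.454
```

>>> drive_tool --motion '[{"hand": 0.45, "dp": [0, -0.01, 0], "twist": 0}, {"hand": 0.45, "dp": [0, 0, 0], "twist": 0}, {"hand": 0.45, "dp": [0, 0, 0], "twist": 0}]'

```text
clock: 5.08
eef_pos: [0.5511, -0.0598, 0.1839]
tool_rot: [1.34, 1.119, -1.339]
wrist_force: [0.0, 0.4, 0.6]
opening: 0.448
```

>>> drive_tool --motion '[{"hand": 0.45, "dp": [0, -0.006, 0], "twist": 0}, {"hand": 0.45, "dp": [0, 0, 0], "twist": 0}, {"hand": 0.45, "dp": [0, 0, 0], "twist": 0}]'

```text
clock: 5.33
eef_pos: [0.5493, -0.0594, 0.1839]
tool_rot: [1.34, 1.119, -1.34]
wrist_force: [-0.6, -0.2, 0.2]
opening: 0.448
```

>>> drive_tool --motion '[{"hand": 0.45, "dp": [0, -0.006, 0], "twist": 0}, {"hand": 0.45, "dp": [0, 0, 0], "twist": 0}, {"hand": 0.45, "dp": [0, 0, 0], "twist": 0}]'

```text
clock: 5.58
eef_pos: [0.5477, -0.0592, 0.184]
tool_rot: [1.34, 1.119, -1.339]
wrist_force: [1.0, -0.1, -0.8]
opening: 0.451
```

>>> drive_tool --motion '[{"hand": 0.45, "dp": [0, -0.006, 0], "twist": 0}, {"hand": 0.45, "dp": [0, 0, 0], "twist": 0}, {"hand": 0.45, "dp": [0, 0, 0], "twist": 0}]'

```text
clock: 5.83
eef_pos: [0.5462, -0.0589, 0.1841]
tool_rot: [1.34, 1.118, -1.339]
wrist_force: [2.4, -0.3, -0.3]
opening: 0.452
```

>>> drive_tool --motion '[{"hand": 0.45, "dp": [0, -0.006, 0], "twist": 0}, {"hand": 0.45, "dp": [0, 0, 0], "twist": 0}, {"hand": 0.45, "dp": [0, 0, 0], "twist": 0}]'

```text
clock: 6.08
eef_pos: [0.5449, -0.0586, 0.1843]
tool_rot: [1.341, 1.118, -1.338]
wrist_force: [6.1, -0.1, 0.1]
opening: 0.453
```

>>> drive_tool --motion '[{"hand": 0.45, "dp": [0, 0.019, 0], "twist": 0}, {"hand": 0.45, "dp": [0, 0.019, 0], "twist": 0}, {"hand": 0.45, "dp": [0, 0.02, 0], "twist": 0}, {"hand": 0.45, "dp": [0, 0, -0.042], "twist": 0}, {"hand": 0.45, "dp": [0, 0, -0.054], "twist": 0}, {"hand": 0.45, "dp": [0, 0, -0.054], "twist": 0}, {"hand": 0.45, "dp": [0, 0, -0.054], "twist": 0}, {"hand": 0.45, "dp": [0, 0.02, 0], "twist": 0}, {"hand": 0.45, "dp": [0, 0.02, 0], "twist": 0}, {"hand": 0.45, "dp": [0, 0, 0], "twist": 0}, {"hand": 0.45, "dp": [0, 0, 0], "twist": 0}]'

```text
clock: 7.0
eef_pos: [0.584, -0.0039, 0.1835]
tool_rot: [1.34, 1.119, -1.341]
wrist_force: [0.4, 0.2, 0.2]
opening: 0.447
```

```bash
python3 -c "
from h import *
to(*SOCK['B'],0.185)"
```

```text
clock 7.0 pos [ 0.584  -0.0039  0.1835] yaw y -10.3 open 0.447 F [0.41 0.18 0.17]
dp total (shares) [-0.0049 -0.0358 -0.0136] rows>= 0.27754768253361706
```

>>> drive_tool --motion '[{"hand": 0.45, "dp": [0, 0.006, 0], "twist": 0}, {"hand": 0.45, "dp": [0, 0, 0], "twist": 0}, {"hand": 0.45, "dp": [0, 0, 0], "twist": 0}]'

```text
clock: 7.25
eef_pos: [0.5855, -0.0043, 0.1839]
tool_rot: [1.34, 1.119, -1.34]
wrist_force: [0.3, -0.6, -0.1]
opening: 0.452
```

>>> drive_tool --motion '[{"hand": 0.45, "dp": [0, 0.006, 0], "twist": 0}, {"hand": 0.45, "dp": [0, 0, 0], "twist": 0}, {"hand": 0.45, "dp": [0, 0, 0], "twist": 0}]'

```text
clock: 7.5
eef_pos: [0.5874, -0.0042, 0.1839]
tool_rot: [1.34, 1.119, -1.34]
wrist_force: [-0.8, -0.3, -0.3]
opening: 0.45
```

>>> drive_tool --motion '[{"hand": 0.45, "dp": [0, 0.009, 0], "twist": 0}, {"hand": 0.45, "dp": [0, 0, 0], "twist": 0}, {"hand": 0.45, "dp": [0, 0, 0], "twist": 0}]'

```text
clock: 7.75
eef_pos: [0.5901, -0.0046, 0.1838]
tool_rot: [1.34, 1.119, -1.34]
wrist_force: [-0.3, 0.4, 0.0]
opening: 0.453
```

>>> drive_tool --motion '[{"hand": 0.45, "dp": [0, 0.009, 0], "twist": 0}, {"hand": 0.45, "dp": [0, 0, 0], "twist": 0}, {"hand": 0.45, "dp": [0, 0, 0], "twist": 0}]'

```text
clock: 8.0
eef_pos: [0.5928, -0.0051, 0.1838]
tool_rot: [1.34, 1.119, -1.34]
wrist_force: [0.7, 0.9, 1.0]
opening: 0.45
```

```bash
python3 -c "
from h import *
grab('side','s3.png'); to(*SOCK['B'],0.185)
i=cv2.imread('pics/s3.png')[80:260,140:320]; cv2.imwrite('pics/s3c.png',cv2.resize(i,None,fx=3,fy=3))"
```

```text
clock 8.05 pos [ 0.5927 -0.0051  0.1838] yaw y -10.2 open 0.452 F [-0.72 -0.47 -0.07]
dp total (shares) [-0.0039 -0.0649 -0.0123] rows>= 0.4760204508947438
```

View pics/s3c.png

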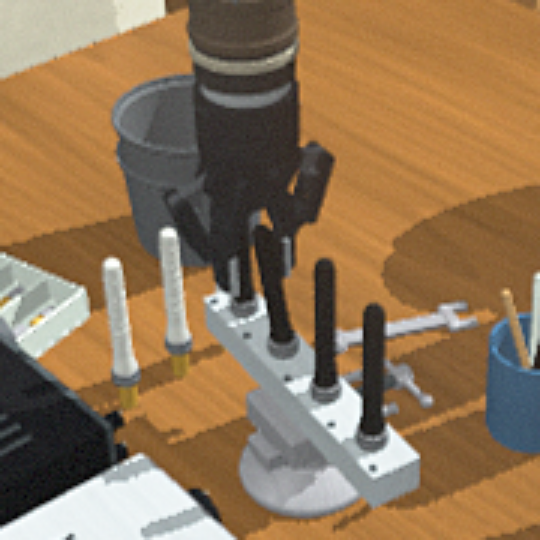

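>>> drive_tool --motion '[{"hand": 0.45, "dp": [0, -0.023, 0], "twist": 0}, {"hand": 0.45, "dp": [0, -0.023, 0], "twist": 0}, {"hand": 0.45, "dp": [0, -0.023, 0], "twist": 0}, {"hand": 0.45, "dp": [0, 0, -0.055], "twist": 0}, {"hand": 0.45, "dp": [0, 0, -0.058], "twist": 0}, {"hand": 0.45, "dp": [0, 0, -0.058], "twist": 0}, {"hand": 0.45, "dp": [0, 0, -0.058], "twist": 0}, {"hand": 0.45, "dp": [0, 0.02, 0], "twist": 0}, {"hand": 0.45, "dp": [0, 0.02, 0], "twist": 0}, {"hand": 0.45, "dp": [0, 0.01, 0], "twist": 0}, {"hand": 0.45, "dp": [0, 0, 0], "twist": 0}, {"hand": 0.45, "dp": [0, 0, 0], "twist": 0}]'

```text
clock: 9.05
eef_pos: [0.5993, 0.0627, 0.1838]
tool_rot: [1.34, 1.119, -1.341]
wrist_force: [0.6, 0.1, 0.1]
opening: 0.449
```

```bash
python3 -c "
from h import *
to(*SOCK['C'],0.185)"
```

```text
clock 9.05 pos [0.5993 0.0627 0.1838] yaw y -10.3 open 0.449 F [0.62 0.07 0.07]
dp total (shares) [-0.004  -0.0462 -0.0027] rows>= 0.334092240509126
```

>>> drive_tool --motion '[{"hand": 0.45, "dp": [0, 0.006, 0], "twist": 0}, {"hand": 0.45, "dp": [0, 0, 0], "twist": 0}, {"hand": 0.45, "dp": [0, 0, 0], "twist": 0}]'

```text
clock: 9.3
eef_pos: [0.601, 0.0629, 0.1839]
tool_rot: [1.34, 1.119, -1.34]
wrist_force: [-0.1, -0.7, 0.8]
opening: 0.454
```

Offset 15.7 mm and no force; A showed 4.7 N at 14.8. Push further in steps.

>>> drive_tool --motion '[{"hand": 0.45, "dp": [0, 0.008, 0], "twist": 0}, {"hand": 0.45, "dp": [0, 0, 0], "twist": 0}, {"hand": 0.45, "dp": [0, 0, 0], "twist": 0}]'

```text
clock: 9.55
eef_pos: [0.6035, 0.0628, 0.1839]
tool_rot: [1.34, 1.119, -1.34]
wrist_force: [-0.7, -0.0, -0.6]
opening: 0.451
```

>>> drive_tool --motion '[{"hand": 0.45, "dp": [0, 0.008, 0], "twist": 0}, {"hand": 0.45, "dp": [0, 0, 0], "twist": 0}, {"hand": 0.45, "dp": [0, 0, 0], "twist": 0}]'

```text
clock: 9.8
eef_pos: [0.6059, 0.0624, 0.1838]
tool_rot: [1.34, 1.119, -1.34]
wrist_force: [-0.2, -0.0, 0.4]
opening: 0.451
```

```bash
python3 -c "
from h import *
grab('side','s4.png'); to(*SOCK['C'],0.185)
i=cv2.imread('pics/s4.png')[80:260,140:320]; cv2.imwrite('pics/s4c.png',cv2.resize(i,None,fx=3,fy=3))"
```

```text
clock 9.85 pos [0.6058 0.0624 0.1838] yaw y -10.2 open 0.452 F [-0.77 -0.9   0.59]
dp total (shares) [-0.0038 -0.0678  0.    ] rows>= 0.4886994118042156
```

View pics/s4c.png

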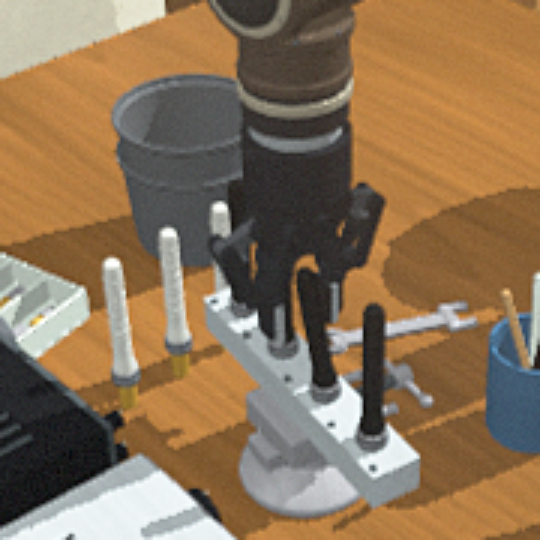

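C leans with no force, so it is loose. Next is D.

>>> drive_tool --motion '[{"hand": 0.45, "dp": [0, -0.024, 0], "twist": 0}, {"hand": 0.45, "dp": [0, -0.024, 0], "twist": 0}, {"hand": 0.45, "dp": [0, -0.024, 0], "twist": 0}, {"hand": 0.45, "dp": [0, 0, -0.054], "twist": 0}, {"hand": 0.45, "dp": [0, 0, -0.054], "twist": 0}, {"hand": 0.45, "dp": [0, 0, -0.054], "twist": 0}, {"hand": 0.45, "dp": [0, 0, -0.054], "twist": 0}, {"hand": 0.45, "dp": [0, 0.02, 0], "twist": 0}, {"hand": 0.45, "dp": [0, 0.02, 0], "twist": 0}, {"hand": 0.45, "dp": [0, 0.006, 0], "twist": 0}, {"hand": 0.45, "dp": [0, 0, 0], "twist": 0}, {"hand": 0.45, "dp": [0, 0, 0], "twist": 0}]'

```text
clock: 10.85
eef_pos: [0.6096, 0.1268, 0.1837]
tool_rot: [1.34, 1.119, -1.341]
wrist_force: [-0.8, -0.8, -1.4]
opening: 0.452
```

```bash
python3 -c "
from h import *
to(*SOCK['D'],0.185)"
```

```text
clock 10.85 pos [0.6096 0.1268 0.1837] yaw y -10.3 open 0.452 F [-0.79 -0.8  -1.42]
dp total (shares) [-0.0042 -0.0422 -0.0029] rows>= 0.3055855746361177
```

>>> drive_tool --motion '[{"hand": 0.45, "dp": [0, 0.006, 0], "twist": 0}, {"hand": 0.45, "dp": [0, 0, 0], "twist": 0}, {"hand": 0.45, "dp": [0, 0, 0], "twist": 0}]'

```text
clock: 11.1
eef_pos: [0.6111, 0.1269, 0.1839]
tool_rot: [1.34, 1.119, -1.34]
wrist_force: [-2.1, -0.2, 1.7]
opening: 0.453
```

>>> drive_tool --motion '[{"hand": 0.45, "dp": [0, 0.006, 0], "twist": 0}, {"hand": 0.45, "dp": [0, 0, 0], "twist": 0}, {"hand": 0.45, "dp": [0, 0, 0], "twist": 0}]'

```text
clock: 11.35
eef_pos: [0.6127, 0.1269, 0.184]
tool_rot: [1.339, 1.12, -1.34]
wrist_force: [-4.5, 0.7, 2.8]
opening: 0.449
```

D is firm (4.5 N at the same offset as A). B and C are the loose ones; fetch C first.

>>> drive_tool --motion '[{"hand": 0.45, "dp": [0, -0.028, 0], "twist": 0}, {"hand": 0.45, "dp": [0, -0.03, 0], "twist": 0}, {"hand": 0.45, "dp": [0, 0, 0.055], "twist": 0}, {"hand": 0.45, "dp": [0, 0, 0.055], "twist": 0}, {"hand": 0.45, "dp": [0, 0, 0.055], "twist": 0}, {"hand": 0.45, "dp": [0, 0, 0.0515], "twist": 0}, {"hand": 0.45, "dp": [0, 0, 0], "twist": 0}, {"hand": 0.45, "dp": [0, 0, 0], "twist": 0}]'

```text
clock: 12.02
eef_pos: [0.5843, 0.0655, 0.1842]
tool_rot: [1.341, 1.118, -1.34]
wrist_force: [0.4, 0.1, -0.1]
opening: 0.45
```

```bash
python3 -c "
from h import *
to(*SOCK['C'],0.185)"
```

```text
clock 12.02 pos [0.5843 0.0655 0.1842] yaw y -10.3 open 0.45 F [ 0.39  0.14 -0.14]
dp total (shares) [-0.0027  0.0046 -0.0026] rows>= 0.04285735644984401
```

>>> drive_tool --motion '[{"hand": 0.1, "dp": [0, 0, 0], "twist": 0}, {"hand": 0.1, "dp": [0, 0, 0], "twist": 0}, {"hand": 0.1, "dp": [0, 0, 0], "twist": 0}, {"hand": 0.1, "dp": [0, 0, 0], "twist": 0}, {"hand": 0.1, "dp": [0, 0, 0], "twist": 0}, {"hand": 0.1, "dp": [0, 0, 0], "twist": 0}]' --force 35

```text
clock: 12.52
eef_pos: [0.5848, 0.0664, 0.184]
tool_rot: [1.34, 1.119, -1.339]
wrist_force: [1.7, 1.2, 1.3]
opening: 0.172
```

>>> drive_tool --motion '[{"hand": 0.1, "dp": [-0.02, 0, 0], "twist": 0}, {"hand": 0.1, "dp": [-0.04, 0, 0], "twist": 0}, {"hand": 0.1, "dp": [-0.05, 0, 0], "twist": 0}, {"hand": 0.1, "dp": [-0.05, 0, 0], "twist": 0}, {"hand": 0.1, "dp": [-0.05, 0, 0], "twist": 0}, {"hand": 0.1, "dp": [-0.05, 0, 0], "twist": 0}, {"hand": 0.1, "dp": [-0.05, 0, 0], "twist": 0}, {"hand": 0.1, "dp": [-0.05, 0, 0], "twist": 0}, {"hand": 0.1, "dp": [0, 0, 0], "twist": 0}]'

```text
clock: 13.27
eef_pos: [0.585, 0.0662, 0.2949]
tool_rot: [1.342, 1.117, -1.337]
wrist_force: [-0.4, -0.3, 0.3]
opening: 0.177
```

```bash
python3 -c "
from h import *
grab('side','s5.png'); to(.4205,.3005,0.30)"
```

```text
clock 13.32 pos [0.585  0.0661 0.2933] yaw y -10.2 open 0.177 F [-0.06 -0.39 -1.15]
dp total (shares) [-0.0235 -0.6783 -0.6714] rows>= 6.868241512326541
```

View pics/s5.png

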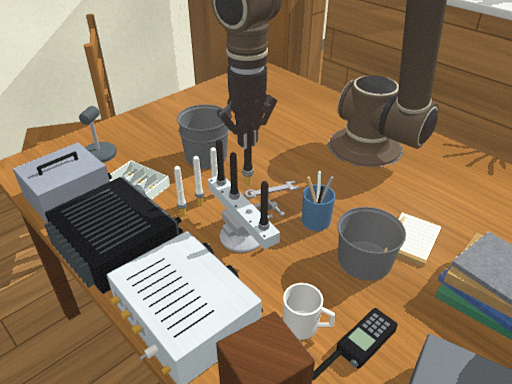

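Antenna C hangs free in the gripper (250,180). Carry it to the bin.

>>> drive_tool --motion '[{"hand": 0.1, "dp": [0, -0.0627, -0.067], "twist": 0}, {"hand": 0.1, "dp": [0, -0.0627, -0.067], "twist": 0}, {"hand": 0.1, "dp": [0, -0.0627, -0.067], "twist": 0}, {"hand": 0.1, "dp": [0, -0.0627, -0.067], "twist": 0}, {"hand": 0.1, "dp": [0, -0.0627, -0.067], "twist": 0}, {"hand": 0.1, "dp": [0, -0.0627, -0.067], "twist": 0}, {"hand": 0.1, "dp": [0, -0.0627, -0.067], "twist": 0}, {"hand": 0.1, "dp": [0, -0.0627, -0.067], "twist": 0}, {"hand": 0.1, "dp": [0, -0.0627, -0.067], "twist": 0}, {"hand": 0.1, "dp": [0, -0.0627, -0.067], "twist": 0}, {"hand": 0.1, "dp": [0, -0.0627, -0.067], "twist": 0}, {"hand": 0.1, "dp": [0, 0, 0], "twist": 0}, {"hand": 0.1, "dp": [0, 0, 0], "twist": 0}]'

```text
clock: 14.4
eef_pos: [0.4191, 0.3211, 0.2906]
tool_rot: [1.336, 1.121, -1.339]
wrist_force: [-0.3, -0.5, -0.6]
opening: 0.173
```

```bash
python3 -c "
from h import *
grab('side','s6.png'); to(.4205,.32,0.13)"
```

```text
clock 14.45 pos [0.4197 0.3204 0.2908] yaw y -10.2 open 0.179 F [ 0.86 -0.75 -1.24]
dp total (shares) [0.5361 0.0033 0.    ] rows>= 3.8571063220111674
```

View pics/s6.png

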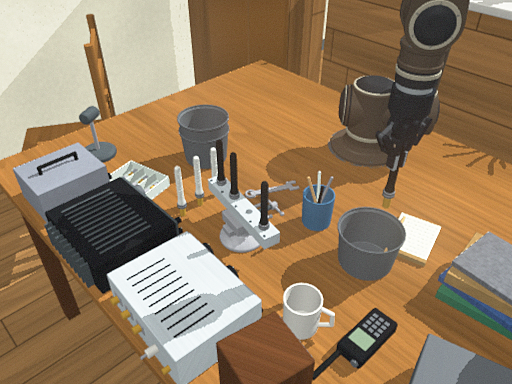

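>>> drive_tool --motion '[{"hand": 0.1, "dp": [0.065, 0, 0], "twist": 0}, {"hand": 0.1, "dp": [0.065, 0, 0], "twist": 0}, {"hand": 0.1, "dp": [0.065, 0, 0], "twist": 0}, {"hand": 0.1, "dp": [0.065, 0, 0], "twist": 0}, {"hand": 0.1, "dp": [0.065, 0, 0], "twist": 0}, {"hand": 0.1, "dp": [0.065, 0, 0], "twist": 0}, {"hand": 0.1, "dp": [0.065, 0, 0], "twist": 0}, {"hand": 0.1, "dp": [0.065, 0, 0], "twist": 0}, {"hand": 0.1, "dp": [0, 0, 0], "twist": 0}, {"hand": 0.1, "dp": [0, 0, 0], "twist": 0}]'

```text
clock: 15.28
eef_pos: [0.42, 0.3189, 0.135]
tool_rot: [1.338, 1.118, -1.343]
wrist_force: [-0.6, 0.3, -0.6]
opening: 0.173
```

```bash
python3 -c "
from h import *
grab('side','s7.png'); to(.4205,.32,0.13)"
```

```text
clock 15.33 pos [0.4205 0.3196 0.1362] yaw y -10.3 open 0.18 F [-0.02  0.06 -0.87]
dp total (shares) [ 0.0207 -0.0004 -0.0012] rows>= 0.1494672361473663
```

View pics/s7.png

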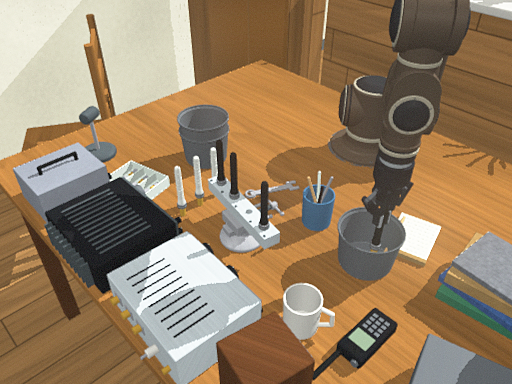

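Antenna is inside the bin (385,225). Release it and rise.

>>> drive_tool --motion '[{"hand": 0.45, "dp": [0, 0, 0], "twist": 0}, {"hand": 0.45, "dp": [0, 0, 0], "twist": 0}, {"hand": 0.45, "dp": [0, 0, 0], "twist": 0}, {"hand": 0.45, "dp": [0, 0, 0], "twist": 0}, {"hand": 0.45, "dp": [0, 0, 0], "twist": 0}, {"hand": 0.45, "dp": [-0.06, 0, 0], "twist": 0}, {"hand": 0.45, "dp": [-0.08, 0, 0], "twist": 0}, {"hand": 0.45, "dp": [-0.09, 0, 0], "twist": 0}, {"hand": 0.45, "dp": [-0.09, 0, 0], "twist": 0}, {"hand": 0.45, "dp": [-0.09, 0, 0], "twist": 0}, {"hand": 0.45, "dp": [-0.09, 0, 0], "twist": 0}, {"hand": 0.45, "dp": [-0.05, 0, 0], "twist": 0}, {"hand": 0.45, "dp": [0, 0, 0], "twist": 0}]'

```text
clock: 16.42
eef_pos: [0.421, 0.3212, 0.3049]
tool_rot: [1.345, 1.119, -1.334]
wrist_force: [-0.5, 0.1, -0.1]
opening: 0.454
```

```bash
python3 -c "
from h import *
grab('side','s8.png'); grab('top','t8.png');to(*SOCK['B'],0.30)"
```

```text
clock 16.52 pos [0.4204 0.3207 0.3011] yaw y -10.2 open 0.452 F [-0.43 -0.91 -0.22]
dp total (shares) [0.0033 0.6932 0.9542] rows>= 8.485287703772526
```

View pics/s8.png

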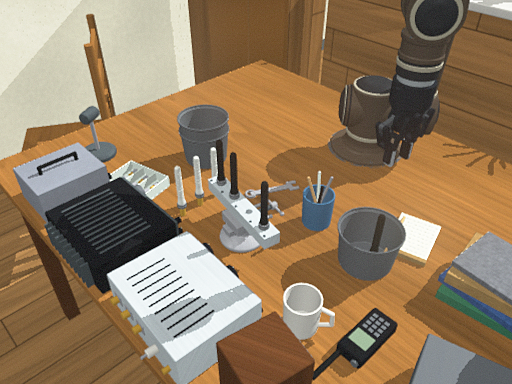

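>>> drive_tool --motion '[{"hand": 0.45, "dp": [0, 0.0578, 0.0795], "twist": 0}, {"hand": 0.45, "dp": [0, 0.0578, 0.0795], "twist": 0}, {"hand": 0.45, "dp": [0, 0.0578, 0.0795], "twist": 0}, {"hand": 0.45, "dp": [0, 0.0578, 0.0795], "twist": 0}, {"hand": 0.45, "dp": [0, 0.0578, 0.0795], "twist": 0}, {"hand": 0.45, "dp": [0, 0.0578, 0.0795], "twist": 0}, {"hand": 0.45, "dp": [0, 0.0578, 0.0795], "twist": 0}, {"hand": 0.45, "dp": [0, 0.0578, 0.0795], "twist": 0}, {"hand": 0.45, "dp": [0, 0.0578, 0.0795], "twist": 0}, {"hand": 0.45, "dp": [0, 0.0578, 0.0795], "twist": 0}, {"hand": 0.45, "dp": [0, 0.0578, 0.0795], "twist": 0}, {"hand": 0.45, "dp": [0, 0.0578, 0.0795], "twist": 0}, {"hand": 0.45, "dp": [0, 0, 0], "twist": 0}, {"hand": 0.45, "dp": [0, 0, 0], "twist": 0}]'

```text
clock: 17.68
eef_pos: [0.5739, 0.0006, 0.2986]
tool_rot: [1.34, 1.12, -1.344]
wrist_force: [0.4, 0.6, -0.3]
opening: 0.448
```

```bash
python3 -c "
from h import *
to(*SOCK['B'],0.184)"
```

```text
clock 17.68 pos [0.5739 0.0006 0.2986] yaw y -10.4 open 0.448 F [ 0.36  0.61 -0.26]
dp total (shares) [ 0.3822  0.0014 -0.0051] rows>= 2.7495553946685005
```

>>> drive_tool --motion '[{"hand": 0.45, "dp": [0.054, 0, -0.005], "twist": 0}, {"hand": 0.45, "dp": [0.054, 0, 0], "twist": 0}, {"hand": 0.45, "dp": [0.055, 0, 0], "twist": 0}, {"hand": 0.45, "dp": [0.055, 0, 0], "twist": 0}, {"hand": 0.45, "dp": [0.055, 0, 0], "twist": 0}, {"hand": 0.45, "dp": [0.055, 0, 0], "twist": 0}, {"hand": 0.45, "dp": [0.054, 0, 0], "twist": 0}, {"hand": 0.45, "dp": [0, 0, 0], "twist": 0}, {"hand": 0.1, "dp": [0, 0, 0], "twist": 0}, {"hand": 0.1, "dp": [0, 0, 0], "twist": 0}, {"hand": 0.1, "dp": [0, 0, 0], "twist": 0}, {"hand": 0.1, "dp": [0, 0, 0], "twist": 0}, {"hand": 0.1, "dp": [0, 0, 0], "twist": 0}, {"hand": 0.1, "dp": [0, 0, 0], "twist": 0}]' --force 35

```text
clock: 18.85
eef_pos: [0.5745, 0.0034, 0.1871]
tool_rot: [1.34, 1.119, -1.339]
wrist_force: [-1.6, 1.0, 2.3]
opening: 0.181
```

>>> drive_tool --motion '[{"hand": 0.1, "dp": [-0.02, 0, 0], "twist": 0}, {"hand": 0.1, "dp": [-0.04, 0, 0], "twist": 0}, {"hand": 0.1, "dp": [-0.05, 0, 0], "twist": 0}, {"hand": 0.1, "dp": [-0.05, 0, 0], "twist": 0}, {"hand": 0.1, "dp": [-0.05, 0, 0], "twist": 0}, {"hand": 0.1, "dp": [-0.05, 0, 0], "twist": 0}, {"hand": 0.1, "dp": [-0.05, 0, 0], "twist": 0}, {"hand": 0.1, "dp": [-0.05, 0, 0], "twist": 0}, {"hand": 0.1, "dp": [-0.02, 0, 0], "twist": 0}, {"hand": 0.1, "dp": [0, 0, 0], "twist": 0}]'

```text
clock: 19.68
eef_pos: [0.5751, 0.0031, 0.3021]
tool_rot: [1.341, 1.117, -1.337]
wrist_force: [0.1, -0.1, -0.8]
opening: 0.177
```

```bash
python3 -c "
from h import *
grab('side','s9.png'); grab('top','t9.png'); to(.4205,.275,0.30)"
```

```text
clock 19.78 pos [0.5745 0.0032 0.2999] yaw y -10.2 open 0.173 F [ 0.22 -0.   -0.16]
dp total (shares) [-4.000e-04 -6.663e-01 -8.004e-01] rows>= 7.492226491791045
```

View pics/s9.png

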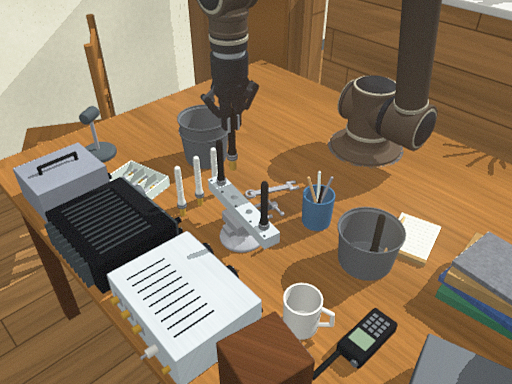

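View pics/t9.png

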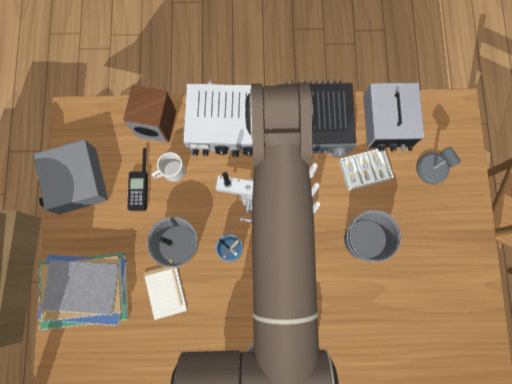

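```bash
python3 -c "
from h import *
for n in('side','top'):
    f=grab(n); W=cloud(f); c=f['color'].max(2)
    m=(c<60)&(abs(W[...,0]-.42)<.075)&(abs(W[...,1]-.30)<.075)&(W[...,2]>.01)&(W[...,2]<.2)
    p=W[m]; p=p[np.argsort(p[:,2])]; print(n,len(p)); print(p[::max(1,len(p)//12)].round(3))
i=cv2.imread('pics/t9.png')[210:275,140:210]; cv2.imwrite('pics/t9c.png',cv2.resize(i,None,fx=7,fy=7))
"
```

```text
side 172
[[0.429 0.314 0.055]
 [0.429 0.326 0.064]
 [0.427 0.318 0.069]
 [0.43  0.326 0.078]
 [0.429 0.322 0.084]
 [0.429 0.326 0.093]
 [0.428 0.316 0.098]
 [0.429 0.317 0.109]
 [0.43  0.316 0.117]
 [0.43  0.327 0.126]
 [0.425 0.328 0.135]
 [0.427 0.327 0.148]
 [0.429 0.32  0.159]]
top 52
[[0.419 0.313 0.057]
 [0.426 0.312 0.06 ]
 [0.418 0.316 0.074]
 [0.423 0.313 0.086]
 [0.42  0.315 0.094]
 [0.421 0.314 0.114]
 [0.426 0.312 0.124]
 [0.422 0.314 0.131]
 [0.424 0.313 0.151]
 [0.42  0.317 0.157]
 [0.423 0.326 0.159]
 [0.42  0.322 0.162]
 [0.423 0.322 0.164]]
```

View pics/t9c.png

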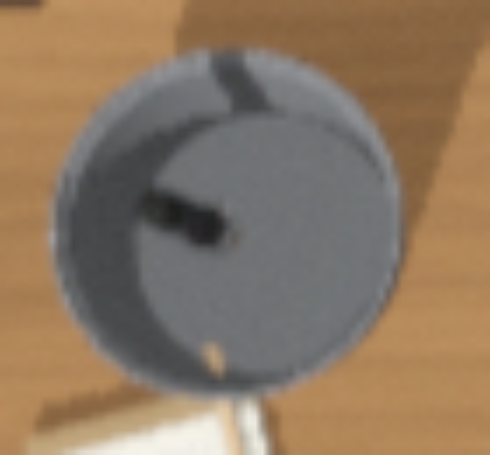

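C stands upright in the bin at about (0.422, 0.321). Place B at about (0.42, 0.268).

>>> drive_tool --motion '[{"hand": 0.1, "dp": [0, -0.0602, -0.0706], "twist": 0}, {"hand": 0.1, "dp": [0, -0.0602, -0.0706], "twist": 0}, {"hand": 0.1, "dp": [0, -0.0602, -0.0706], "twist": 0}, {"hand": 0.1, "dp": [0, -0.0602, -0.0706], "twist": 0}, {"hand": 0.1, "dp": [0, -0.0602, -0.0706], "twist": 0}, {"hand": 0.1, "dp": [0, -0.0602, -0.0706], "twist": 0}, {"hand": 0.1, "dp": [0, -0.0602, -0.0706], "twist": 0}, {"hand": 0.1, "dp": [0, -0.0602, -0.0706], "twist": 0}, {"hand": 0.1, "dp": [0, -0.0602, -0.0706], "twist": 0}, {"hand": 0.1, "dp": [0, -0.0602, -0.0706], "twist": 0}, {"hand": 0.1, "dp": [0, -0.0602, -0.0706], "twist": 0}, {"hand": 0.1, "dp": [0, 0, 0], "twist": 0}, {"hand": 0.1, "dp": [0, 0, 0], "twist": 0}, {"hand": 0.1, "dp": [0, 0, 0], "twist": 0}]'

```text
clock: 21.05
eef_pos: [0.4201, 0.2677, 0.2997]
tool_rot: [1.338, 1.119, -1.34]
wrist_force: [0.3, -0.4, -0.7]
opening: 0.174
```

```bash
python3 -c "
from h import *
grab('side','s10.png'); f=grab('top','t10.png'); to(.4205,.268,0.135)
W=cloud(robot.grab_frame('side'))
m=(abs(W[...,0]-.42)<.06)&(abs(W[...,1]-.27)<.06)&(W[...,2]>.17)&(W[...,2]<.25)
p=W[m];p=p[np.argsort(p[:,2])];print(p[::max(1,len(p)//10)].round(3))"
```

```text
clock 21.15 pos [0.4205 0.2671 0.2999] yaw y -10.3 open 0.177 F [ 0.16  0.66 -1.08]
dp total (shares) [ 5.498e-01 -5.000e-04 -3.100e-03] rows>= 3.9555576185961683
[[0.418 0.272 0.192]
 [0.427 0.269 0.2  ]
 [0.421 0.271 0.207]
 [0.422 0.268 0.214]
 [0.431 0.27  0.226]
 [0.427 0.269 0.228]
 [0.431 0.26  0.233]
 [0.43  0.265 0.236]
 [0.422 0.276 0.24 ]
 [0.427 0.268 0.244]
 [0.425 0.272 0.247]]
```

View pics/s10.png

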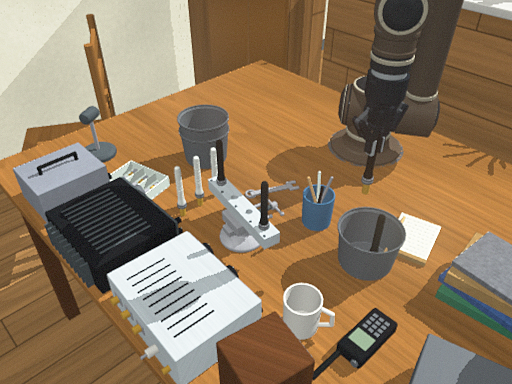

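>>> drive_tool --motion '[{"hand": 0.1, "dp": [0.06, 0, 0], "twist": 0}, {"hand": 0.1, "dp": [0.06, 0, 0], "twist": 0}, {"hand": 0.1, "dp": [0.06, 0, 0], "twist": 0}, {"hand": 0.1, "dp": [0.06, 0, 0], "twist": 0}, {"hand": 0.1, "dp": [0.06, 0, 0], "twist": 0}, {"hand": 0.1, "dp": [0.06, 0, 0], "twist": 0}, {"hand": 0.1, "dp": [0.06, 0, 0], "twist": 0}, {"hand": 0.1, "dp": [0.06, 0, 0], "twist": 0}, {"hand": 0.1, "dp": [0.06, 0, 0], "twist": 0}, {"hand": 0.1, "dp": [0, 0, 0], "twist": 0}, {"hand": 0.45, "dp": [0, 0, 0], "twist": 0}, {"hand": 0.45, "dp": [0, 0, 0], "twist": 0}, {"hand": 0.45, "dp": [0, 0, 0], "twist": 0}, {"hand": 0.45, "dp": [0, 0, 0], "twist": 0}, {"hand": 0.45, "dp": [0, 0, 0], "twist": 0}, {"hand": 0.45, "dp": [0, 0, 0], "twist": 0}]'

```text
clock: 22.53
eef_pos: [0.4206, 0.2681, 0.1389]
tool_rot: [1.34, 1.119, -1.339]
wrist_force: [-0.1, 0.2, 0.4]
opening: 0.447
```

>>> drive_tool --motion '[{"hand": 0.45, "dp": [-0.06, 0, 0], "twist": 0}, {"hand": 0.45, "dp": [-0.08, 0, 0], "twist": 0}, {"hand": 0.45, "dp": [-0.09, 0, 0], "twist": 0}, {"hand": 0.45, "dp": [-0.09, 0, 0], "twist": 0}, {"hand": 0.45, "dp": [-0.09, 0, 0], "twist": 0}, {"hand": 0.45, "dp": [-0.09, 0, 0], "twist": 0}, {"hand": 0.45, "dp": [-0.09, 0, 0], "twist": 0}, {"hand": 0.45, "dp": [-0.09, 0, 0], "twist": 0}, {"hand": 0.45, "dp": [0, -0.1, 0], "twist": 0}, {"hand": 0.45, "dp": [0, -0.1, 0], "twist": 0}, {"hand": 0.45, "dp": [0, -0.1, 0], "twist": 0}, {"hand": 0.45, "dp": [0, -0.1, 0], "twist": 0}, {"hand": 0.45, "dp": [0, 0, 0], "twist": 0}, {"hand": 0.45, "dp": [0, 0, 0], "twist": 0}, {"hand": 0.45, "dp": [0, 0, 0], "twist": 0}, {"hand": 0.45, "dp": [0, 0, 0], "twist": 0}]'

```text
clock: 23.87
eef_pos: [0.3028, 0.2892, 0.3422]
tool_rot: [1.34, 1.119, -1.34]
wrist_force: [-0.2, 0.3, 0.9]
opening: 0.447
```

Run:
```python
from h import *
for n in('side','top'):
    f=grab(n,n+'11.png'); W=cloud(f); c=f['color'].max(2); x,y,z=W[...,0],W[...,1],W[...,2]
    m=(c<60)&(abs(x-.42)<.08)&(abs(y-.30)<.08)&(z>.01)&(z<.2)
    k,lab,st,cc=cv2.connectedComponentsWithStats(m.astype(np.uint8))
    for i in range(1,k):
        if st[i,4]>20:
            p=W[lab==i]; p=p[np.argsort(p[:,2])]; q=len(p)//5
            print(n,cc[i].round(),len(p),p[:q].mean(0).round(3),p[-q:].mean(0).round(3))
    m=(x>.3)&(x<.53)&(y>.21)&(y<.4)&(z>.103)&(z<.113)&(c>60)
    q=W[m][:,:2]; A=np.c_[2*q,np.ones(len(q))]; s=np.linalg.lstsq(A,(q**2).sum(1),rcond=None)[0]; print(n,'bin',s[:2])
    box=(x>0.5)&(x<0.65)&(y>-0.3)&(y<0.2)
    k,lab,st,cc=cv2.connectedComponentsWithStats(((c<75)&(z>.13)&(z<.26)&box).astype(np.uint8))
    for i in range(1,k):
        if st[i,4]>15:
            p=W[lab==i]; print(n,'ant',cc[i].round(),np.median(p,0).round(4),p[:,2].max().round(3),p[p[:,2]>p[:,2].max()-.004].mean(0).round(4))
to(.42,.3,.3)
```

```text
side [358. 223.] 212 [0.422 0.266 0.058] [0.423 0.266 0.152]
side [375. 241.] 112 [0.429 0.321 0.063] [0.428 0.323 0.121]
side bin [0.4202216  0.30126455]
side ant [220. 159.] [ 0.5658 -0.0561  0.1903] 0.242 [ 0.5629 -0.0589  0.2401]
side ant [264. 203.] [0.6018 0.1348 0.188 ] 0.242 [0.5981 0.1317 0.2395]
top [166. 241.] 52 [0.42  0.315 0.064] [0.422 0.32  0.164]
top [184. 242.] 44 [0.414 0.26  0.062] [0.418 0.263 0.164]
top bin [0.42067065 0.30030399]
top ant [226. 179.] [0.5914 0.1283 0.1992] 0.243 [0.5948 0.1308 0.2407]
top ant [291. 189.] [ 0.5568 -0.0594  0.2071] 0.242 [ 0.5614 -0.0606  0.2406]
clock 23.97 pos [0.3029 0.2891 0.342 ] yaw y -10.3 open 0.45 F [-0.05  0.15  0.  ]
dp total (shares) [ 0.1399  0.3775 -0.1057] rows>= 2.9941152490567355
```

View pics/side11.png

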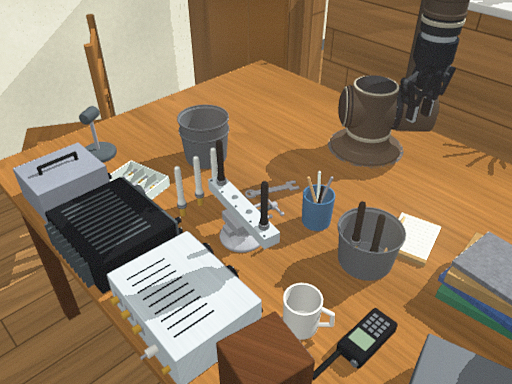

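View pics/top11.png

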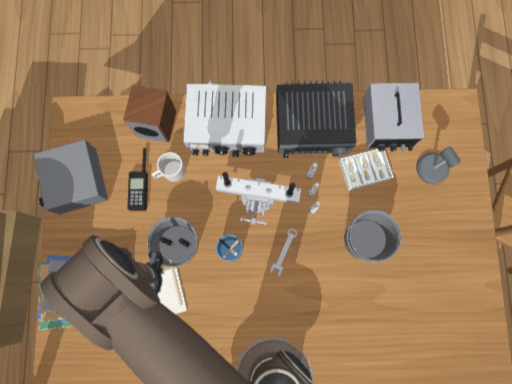

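Both loose antennas stand in the bin at (358,223) and (375,241). The firm ones at (220,159) and (264,203) are where they were at the start, at full height. Handing in.

```bash
python3 -c "
from h import *
print(robot.job_done())"
```

```text
the job is handed in; nothing more can be done
None
```

I found two loose antennas, the two in the middle sockets (y = ±32.5 mm). I unplugged both, put them in the single bin, and handed the job in at about 24 s.

**Rocking test:**

| Antenna | What it did | Verdict |
|---|---|---|
| Two middle ones | Leaned visibly, with at most about 1 N, after 19–20 mm of gripper travel from centre (which includes the open gap before the finger touches) | loose |
| Two outer ones | Met about 4.5 N at 15–16 mm of the same travel | firm |

I rocked one outer antenna both ways. I tested the other three in one direction only.

**Last camera check:**
- **Loose pair:** both are standing almost upright in the bin rather than leaning. They are within about 40 mm of its axis, and their tips at 0.164 m put their middles at about 0.084 m.
- **Bin:** it moved less than 1 mm.
- **Firm pair:** both are upright with tips at about 0.24 m, as at the start. Their positions agree with the first pictures to within about 2 mm, which is camera accuracy.
- **Rest of the desk:** everything else looks unmoved in the pictures; I did not measure those objects again.
- **Gripper:** it was clear of everything when I handed in.

No check failed or disagreed.

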